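Copy a mould's end position to the sprung telescoping rod and hold it

ROBOT

A 7-joint arm with a two-finger parallel gripper is mounted at the origin on a cart in front of the work surface, level with it; the furniture and walls round the work are solid. World frame = base frame: x ahead of the robot, y to its left, z up, the work surface at z = 0. Lengths are in m, angles in rad, forces in N, time in s.
With the tool pointing down it reaches from about 0.4 to 0.85 m from the base axis. Payload 4.5 kg.
Tool frame: the origin (TCP) lies midway between the tips of the shut fingers; the grasp point (between the pads) lies grip_depth behind it (grip_depth is the distance from the TCP to the grasp point, in m); z points along the fingers, x is the direction in which the jaws open and shut, and the axes are right-handed (so a half turn about z gives the same grasp; the last joint's range is limited). The gripper opens to 88 mm and grips with 3 to 60 N. Pads are 18 mm wide; open, the fingers measure 123 mm over their backs; the gripper's body (75 mm by 187 mm) begins 45 mm behind the grasp point.
Start: joints at [1.159, 0.689, -0.195, 1.565, 0.157, 0.902, -0.215], TCP at [0.27, -0.564, 0.239] pointing down, gripper open.
Joint ranges: [-3.01, 3.01], [-0.46, 2.08], [-1.47, 1.51], [0.13, 2.56], [-1, 4.14], [0.04, 2.09], [-2.66, 2.66]. Speed limits (rad/s): [2.57, 2.57, 3.14, 3.14, 3.14, 3.14, 3.14].

INTERFACE

Orientations are given as a unit quaternion [w, x, y, z].
In Python, from cell import * gives the robot as it stands. Calls block until the motion is done:
- goto(position, orientation): joint-space move of the TCP to a pose.
- move_straight(position, orientation=None, velocity=0.15, f_stop=None): straight line of the TCP; orientation=None keeps the orientation; velocity is the mean speed in m/s. With f_stop (N) it stops when the force on the tool has changed by that much, and returns True; else False.
- goto_joints(angles): joint-space move.
- command_gripper(opening, effort=None): finger opening in m; effort is the grip in N (None keeps the last); returns when the fingers have stopped.
- dwell(seconds).
- ik(position, orientation): joint angles nearest the present ones, or None.
- sense(): the state.
- camera(name): name is "scene" or "top" or "wrist"; returns the picture (420x560x3 uint8, red, green, blue); there is no depth.
- get_calibration(name): a dict with "fx", "fy", "cx", "cy" (pixels), "world_to_cam" (4x4, takes a point from world to camera coordinates); the wrist camera has in their place "mount" (4x4, takes a point from camera to tool coordinates, whose origin is the TCP and whose axes are the tool frame's). Camera axes: x right, y down, z forward; pixel columns grow to the right and rows downward; lengths in m; the calibration is good to about 2 mm. A picture is of the moment at which its call begins: read the wrist's pose just before it. get_calibration takes no time and is no camera call.
A pose or a line that the arm cannot do raises Unreachable and nothing moves.
- hand_in(): hands the job in, once; it reports no verdict.
Trained networks look in the newest picture that a camera, given by its name, has taken for a name from the list of things; names that differ only in an ending like _2 or _b are one class to them, and where a whole thing is asked for, a point or a joint stands for the part that bears it (a point fixed in the world has none). Each returns a list of dicts, best first, with "confidence" (0 to 1); they miss things now and then, are a little off and sometimes report something else, mostly with a low value. They report only what shows in the picture. A call takes as long as a camera call. They do not tell look-alikes from the thing itself.
- find_in(camera, label): "rect" ([centre column, centre row, width, height] in pixels, round what is visible of it).
The state is a dict: "clock": time; "q": joint angles; "dq": joint speeds; "effort": joint torques, N m; "ee_pos": TCP position; "tool_rot": TCP orientation; "force": force on the tool from outside, world axes, zero at the start; "wrist_torque": the same for the moment, N m; "width": finger opening in m.
Only numpy, scipy, OpenCV 4.12 (cv2) and the standard library are available. Lean on these libraries where they do the work, as an engineer would, in place of code of your own. Each camera call takes 0.05 s, during which the arm holds its last target.

TASK

On the plywood setting bench, slide the cursor along its track until its needle is level with the left-hand end face of the mould half lying in the front lane, and let go of it. Then pull the sprung telescoping rod out to the left by its paddle until the paddle's pointer is level with the cursor needle, and finish while still holding it there against its spring, so that I can lock it. Do not shift the mould, and do not pull the rod before the cursor is set.

Things in the scene. Friction and masses are not known exactly. Their poses are not given: they have to be found in the camera images.
- setter: Fixed plywood board 205 (x) by 360 mm (y), top 16 mm above its origin (under its centre, on the work surface). Its +y is both slides' direction: robot's left, turned by up to 0.15 rad; that is 'left'. From the robot outwards: mould lane (x = -64 mm), cursor track (x = 0), sprung rod (x = 60 mm, axis 42 mm up), in a fixed steel barrel, 25 mm thick, y = -176 to -52 mm.
- cursor (a joint): Position of the cursor on its track in m: 0 at the right-hand end stop, grows to 0.235 as it slides to the bench's +y. It stays where it is left; about 1.5 N moves it.
- cursor_grip (a point): Centre of the graspable part of the cursor's upright black grip fin, 71.5 mm above the work surface; the fin is 12 mm thick along the slide (bench y), 24 mm wide across it, and stands from 40 mm (top of the 40 mm long carriage) to 83.5 mm above the work surface. Axes as the bench.
- cursor_needle (a point): The cursor's needle at the middle of the carriage, 45 mm above the work surface: a 3 mm steel bar across the track in line with the fin, reaching 37 mm towards the robot over the mould's near edge and 28 mm away towards the rod. Same bench y as cursor_grip. Axes as the bench.
- mould_end (a point): Middle of the mould half's left (bench +y) end face, 38 mm above the work surface, 2 mm under its top edge. The mould half is a loose silicone block 60 (bench x) by 85 (bench y) by 24 mm high, 0.12 kg, lying in the front lane, axes as the bench. A loose turned casting stands further left in the lane, no part of the job.
- rod (a joint): How far the sprung rod is pulled out in m: 0 at rest, 0.13 at its end stop. The inner spring pulls it back with about 3 N at 0 and 50 N more per metre (8 N at 0.1 m), so it goes home when let go.
- rod_grip (a point): Centre of the graspable part of the paddle on the rod's end, 76 mm above the work surface; an upright black plate 12 mm thick along the pull (bench y), 32 mm wide across it, top 93 mm above the work surface. Rod and barrel stay below 55 mm. At rest at bench y = -25 mm. Axes as the bench.
- rod_pointer (a point): Tip of the paddle's pointer, a 3 mm steel bar towards the cursor, 45 mm above the work surface, in line with the middle of the paddle's thickness (same bench y as rod_grip). Its tip passes 4 mm clear of the cursor needle's tip. Axes as the bench.
Mind the look-alikes: they are no part of the job. What is shaped like the part that bears mould_end but red is not meant.

How it is judged:
On the way:
1. the cursor needle is level with the mould's left end face (within 5 mm), the cursor let go, the rod not yet pulled (y of cursor_needle in the frame of mould_end between -0.005 and 0.005 m and contact force between each of the arm, the fingers and cursor below 0.1 N and value of joint rod below 0.01 m), for 0.2 s.
At the end, for the whole second after the job is handed in: Cursor needle within 5 mm of the mould left end face, robot not touching the cursor; rod pulled out with its pointer within 5 mm of the cursor needle along the slide, still (under 10 mm/s), and the fingers holding it there (over 1.5 N on the rod) (y of cursor_needle in the frame of mould_end between -0.005 and 0.005 m and y of rod_pointer in the frame of cursor_needle between -0.005 and 0.005 m and contact force between the fingers and rod above 1.5 N and contact force between each of the arm, the fingers and cursor below 0.1 N and velocity of joint rod between -0.01 and 0.01 m/s); the arm keeps its last pose, push and grip.
It fails at once if the mould is shifted by more than 4 mm (distance of mould_end from where it was at the start of the episode above 0.004 m).
It fails at once if the rod is pulled (more than 20 mm) while the cursor is more than 6 mm off the mould's end face (value of joint rod above 0.02 m and (y of cursor_needle in the frame of mould_end above 0.006 m or y of cursor_needle in the frame of mould_end below -0.006 m)).
It also fails if it takes over 50 s, if anything falls off the work surface, if the arm or the gripper's body presses on something with over 40 N, if the wrist force passes 120 N, or if a joint passes its speed limit or range.

## Working session

There is one attempt and no reset: what is moved stays moved. The work goes in short steps, each a Python script; the robot and the scene stay as the last script left them, time stands still between calls to the robot, and variables do not carry over. Pictures are saved under pics/ and viewed, and the job is handed in when it is done.

```bash
mkdir -p pics; ls; python3 - <<'E'
from cell import *
import cv2
for n in ("scene","top"):
    im=camera(n); cv2.imwrite(f"pics/{n}0.png",im[:,:,::-1]); c=get_calibration(n); print(n,c)
    for l in ("setter","cursor","cursor_grip","cursor_needle","mould_end","rod","rod_grip","rod_pointer"):
        print(l,[( [round(float(v)) for v in d["rect"]],round(d["confidence"],2)) for d in find_in(n,l)[:4]])
s=sense();print(s)
print(get_calibration("wrist"))
import cell; print([x for x in dir(cell) if not x.startswith('_')]); print(globals().get('grip_depth'))
E
```

```text
pics
scene {'fx': 539.3755908773514, 'fy': 539.3755908773514, 'cx': 280.95334048969283, 'cy': 203.0262275516446, 'world_to_cam': array([[-0.87750349, -0.47948384, -0.00910348,  0.42150895],
       [-0.31056739,  0.58262909, -0.75106007,  0.23089563],
       [ 0.36542512, -0.65623059, -0.66017111,  0.86394509],
       [ 0.        ,  0.        ,  0.        ,  1.        ]])}
setter [([228, 292, 196, 190], 0.9), ([259, 301, 55, 49], 0.25)]
cursor [([252, 246, 30, 35], 0.66)]
cursor_grip [([250, 246, 19, 37], 0.88)]
cursor_needle [([248, 245, 26, 38], 0.55)]
mould_end [([352, 187, 27, 34], 0.78), ([258, 299, 51, 51], 0.73)]
rod [([211, 242, 17, 33], 0.85)]
rod_grip [([214, 239, 22, 33], 0.96)]
rod_pointer [([211, 240, 20, 32], 0.59)]
top {'fx': 440.0650316028528, 'fy': 440.0650316028528, 'cx': 279.79638642198694, 'cy': 202.72991404227596, 'world_to_cam': array([[-8.44242424e-04, -9.99539493e-01, -3.03329560e-02,
        -1.21940845e-02],
       [-9.86732736e-01,  5.75724291e-03, -1.62250920e-01,
         5.14041291e-01],
       [ 1.62350837e-01,  2.97935416e-02, -9.86283200e-01,
         
[... 1073 characters left out ...]
rray([-0.01538209, -0.00337639,  0.00817983]), 'width': 0.08824723144595466}
{'fx': 348.3793960629703, 'fy': 348.3793960629703, 'cx': 278.24784341433053, 'cy': 210.7496088717907, 'mount': array([[ 9.99999979e-01,  5.97563672e-05, -1.98520837e-04,
         4.40567821e-04],
       [-3.58093384e-06,  9.62395881e-01,  2.71650819e-01,
        -7.03567994e-02],
       [ 2.07288502e-04, -2.71650812e-01,  9.62395861e-01,
        -1.46409245e-01],
       [ 0.00000000e+00,  0.00000000e+00,  0.00000000e+00,
         1.00000000e+00]])}
['Unreachable', 'camera', 'command_gripper', 'dwell', 'find_in', 'get_calibration', 'goto', 'goto_joints', 'grip_depth', 'hand_in', 'ik', 'move_straight', 'sense']
0.0187
```

View pics/scene0.png

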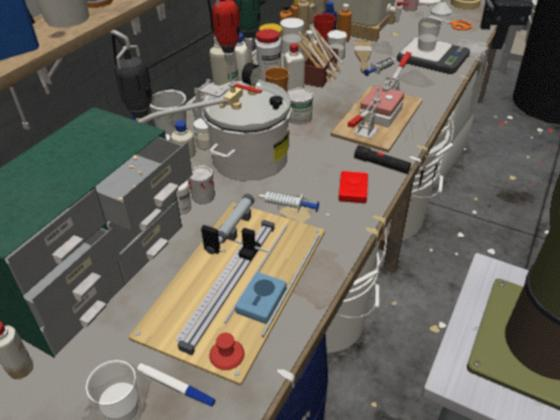

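View pics/top0.png

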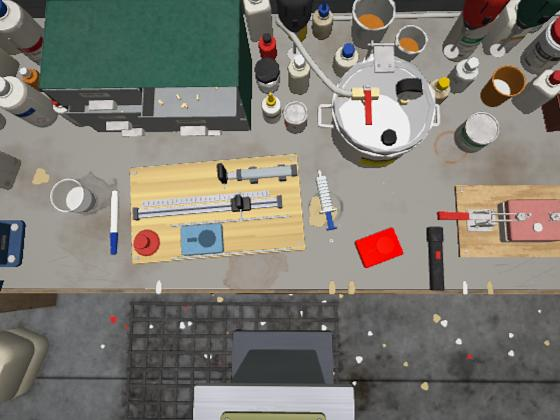

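```bash
python3 - <<'E'
import cv2
a=cv2.imread("pics/scene0.png")[180:400,110:390]; cv2.imwrite("pics/s_c.png",cv2.resize(a,None,fx=2.7,fy=2.7,interpolation=cv2.INTER_CUBIC))
a=cv2.imread("pics/top0.png")[140:280,110:320]; cv2.imwrite("pics/t_c.png",cv2.resize(a,None,fx=3.8,fy=3.8,interpolation=cv2.INTER_CUBIC))
E
```

```text
(no output)
```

View pics/s_c.png

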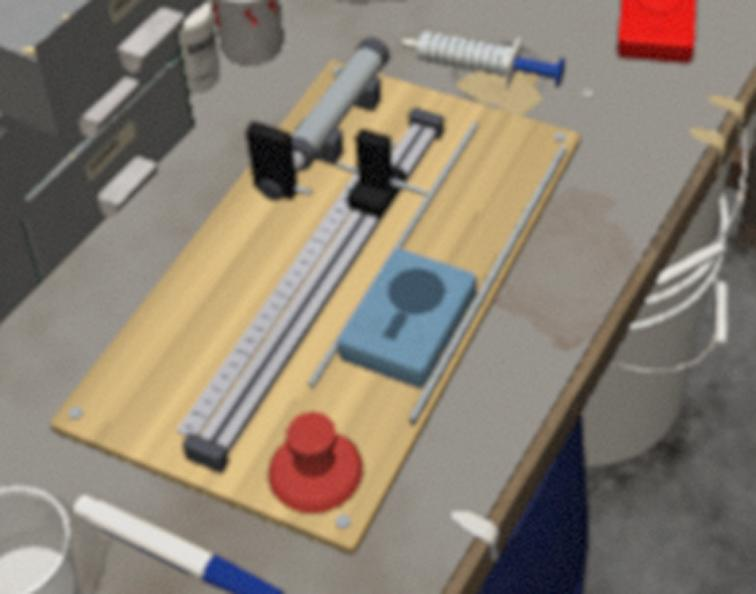

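View pics/t_c.png

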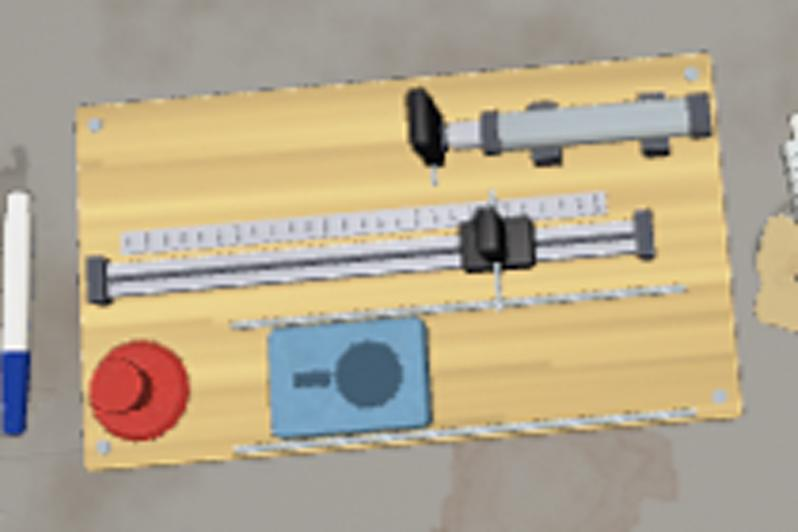

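The scene shows one blue mould block in the front lane at top (201,239) / scene (258,299). Its only look-alike is the bright red block off the board at top (379,247) / scene (352,187). The red turned casting at top (147,243) is also not part of the job, so I choose the blue one. The cursor fin is at top (241,203) and the paddle at (221,174).

```bash
cat > h.py <<'E'
from cell import *
import numpy as np, cv2
from scipy.optimize import least_squares
from scipy.spatial.transform import Rotation as R
def cal(n,s=None):
    c=get_calibration(n); K=np.array([[c['fx'],0,c['cx']],[0,c['fy'],c['cy']],[0,0,1]])
    if n=='wrist':
        w,x,y,z=s['tool_rot']; T=np.eye(4);T[:3,:3]=R.from_quat([x,y,z,w]).as_matrix();T[:3,3]=s['ee_pos']
        W=np.linalg.inv(T@c['mount'])
    else: W=c['world_to_cam']
    return K,W
def proj(P,K,W):
    p=np.atleast_2d(P)@W[:3,:3].T+W[:3,3]; p=p@K.T; return p[:,:2]/p[:,2:]
def back(uv,z,K,W):
    d=W[:3,:3].T@np.linalg.solve(K,[uv[0],uv[1],1]); c=-W[:3,:3].T@W[:3,3]
    return c+d*(z-c[2])/d[2]
def b2w(b,pose):
    b=np.atleast_2d(b).astype(float); c,s=np.cos(pose[2]),np.sin(pose[2])
    return np.c_[pose[0]+c*b[:,0]-s*b[:,1],pose[1]+s*b[:,0]+c*b[:,1],b[:,2]]
def w2b(w,pose):
    c,s=np.cos(pose[2]),np.sin(pose[2]); d=np.array(w)[:2]-pose[:2]
    return np.array([c*d[0]+s*d[1],-s*d[0]+c*d[1],w[2]])
CORN=np.array([[.1025,.18,.016],[.1025,-.18,.016],[-.1025,-.18,.016],[-.1025,.18,.016]])
def fit(px,K,W,pts=CORN):
    r=least_squares(lambda p:(proj(b2w(pts,p),K,W)-px).ravel(),[.5,.1,0]); return r.x,r.fun.reshape(-1,2)
def toolq(psi):  # tool down, tool x axis at angle psi in world xy
    M=np.array([[np.cos(psi),np.sin(psi),0],[np.sin(psi),-np.cos(psi),0],[0,0,-1]]).T
    q=R.from_matrix(M).as_quat(); return [q[3],q[0],q[1],q[2]]
E
python3 - <<'E'
from h import *
np.set_printoptions(precision=4,suppress=True)
K,W=cal('top'); o=np.array([110,140])
f=lambda u,v:np.array([u,v])/3.8+o
pose,res=fit(np.array([f(78,105),f(710,53),f(741,415),f(86,470)]),K,W); print('top',pose,res)
print('mould end',w2b(back(f(270,380),.04,K,W),pose)); print('mould right',w2b(back(f(428,370),.04,K,W),pose))
print('needle near tip',w2b(back(f(498,305),.045,K,W),pose)); print('pointer',w2b(back(f(434,184),.045,K,W),pose)); print('fin top',w2b(back(f(488,215),.0835,K,W),pose))
K,W=cal('scene'); o=np.array([110,180]); f=lambda u,v:np.array([u,v])/2.7+o
p2,res=fit(np.array([f(52,428),f(335,60),f(580,137),f(352,552)]),K,W); print('scene',p2,res)
print('mould end',w2b(back(f(380,362),.04,K,W),p2))
for psi in (pose[2]+np.pi/2,pose[2]-np.pi/2):
    print(psi,ik(b2w([[-.03,.03,.35]],pose)[0],toolq(psi)))
E
```

```text
top [0.5084 0.1209 0.0776] [[-0.7888 -0.1706]
 [ 0.5481 -0.635 ]
 [ 0.8762  0.5572]
 [-0.6756  0.102 ]]
mould end [-0.064   0.0702  0.04  ]
mould right [-0.0656 -0.0142  0.04  ]
needle near tip [-0.0346 -0.0542  0.045 ]
pointer [ 0.0336 -0.024   0.045 ]
fin top [ 0.007  -0.0562  0.0835]
scene [0.5028 0.123  0.0785] [[-1.5887 -0.7156]
 [-1.0038  0.0327]
 [ 1.6579 -0.6666]
 [ 0.9189  0.5586]]
mould end [-0.0666  0.0743  0.04  ]
1.6483925952334302 [ 0.2803  0.5703 -1.118   1.7505  0.5534  1.1779  0.6497]
-1.493200058356363 [-0.1728  0.3974 -0.3283  1.7709  0.1491  0.9976 -2.0516]
```

```bash
python3 - <<'E'
from h import *
np.set_printoptions(precision=4,suppress=True)
pose=np.array([.5084,.1209,.0776])
for sgn in (1,-1):
    q=toolq(pose[2]+sgn*np.pi/2)
    for b in ([-.03,.05,.30],[.0,-.055,.0528],[0,.07,.0528],[.06,-.025,.0573],[.06,.07,.0573],[.06,.07,.15]):
        print(sgn,b,ik(b2w([b],pose)[0],q))
q=toolq(pose[2]-np.pi/2)
goto(b2w([[-.0,.05,.30]],pose)[0],q); dwell(.3)
s=sense(); im=camera('wrist'); np.save('w1.npy',np.r_[s['ee_pos'],s['tool_rot']]); cv2.imwrite('pics/w1.png',im[:,:,::-1]); print(s['clock'],s['ee_pos'],s['force'])
for l in ("setter","cursor","mould_end","rod_grip"):
    print(l,[( [round(float(v)) for v in d["rect"]],round(d["confidence"],2)) for d in find_in('wrist',l)[:3]])
K,W=cal('wrist',s)
im=im[:,:,::-1].copy()
P=[[-.064,.0702,.04],[-.035,-.0542,.045],[.0336,-.024,.045]]+CORN.tolist()
for u in proj(b2w(P,pose),K,W): cv2.drawMarker(im,(int(u[0]),int(u[1])),(0,0,255),0,8)
cv2.imwrite('pics/w1m.png',cv2.resize(im,None,fx=1.4,fy=1.4,interpolation=cv2.INTER_CUBIC))
E
```

```text
1 [-0.03, 0.05, 0.3] [ 0.185   0.6111 -1.0256  1.8201  0.5979  1.0583  0.5776]
1 [0.0, -0.055, 0.0528] [ 0.0928  0.9096 -0.5212  2.008   0.9749  0.4948  0.4879]
1 [0, 0.07, 0.0528] [-0.0929  0.9427 -0.6104  1.9429  0.9871  0.5894  0.2661]
1 [0.06, -0.025, 0.0573] [ 0.1359  0.9883 -0.7031  1.8147  0.9576  0.7212  0.53  ]
1 [0.06, 0.07, 0.0573] [-0.0727  0.9761 -0.6138  1.765   0.8501  0.688   0.4783]
1 [0.06, 0.07, 0.15] [ 0.035   0.889  -0.8315  1.7189  0.81    0.9142  0.5085]
-1 [-0.03, 0.05, 0.3] [-0.2994  0.4517 -0.2014  1.8429  0.1157  0.8583 -2.0501]
-1 [0.0, -0.055, 0.0528] [-0.244   0.8662  0.0443  2.0257 -0.1354  0.2524 -1.5773]
-1 [0, 0.07, 0.0528] [-0.5134  0.8819  0.1104  1.9652 -0.2833  0.3091 -1.6657]
-1 [0.06, -0.025, 0.0573] [-0.2959  0.8979  0.0723  1.8384 -0.1421  0.4102 -1.6135]
-1 [0.06, 0.07, 0.0573] [-0.4837  0.9147  0.128   1.788  -0.233   0.4535 -1.6884]
-1 [0.06, 0.07, 0.15] [-0.4791  0.769   0.1188  1.7475 -0.1397  0.6333 -1.7739]
3.9333 [0.5046 0.1705 0.3   ] [ 0.2057  0.5685 -0.078 ]
setter [([323, 165, 318, 166], 0.6)]
cursor [([366, 175, 33, 53], 0.85)]
mould_end [([296, 222, 71, 48], 0.82), ([541, 249, 35, 37], 0.78), ([350, 126, 26, 42], 0.37)]
rod_grip [([347, 127, 22, 40], 0.92)]
```

View pics/w1m.png

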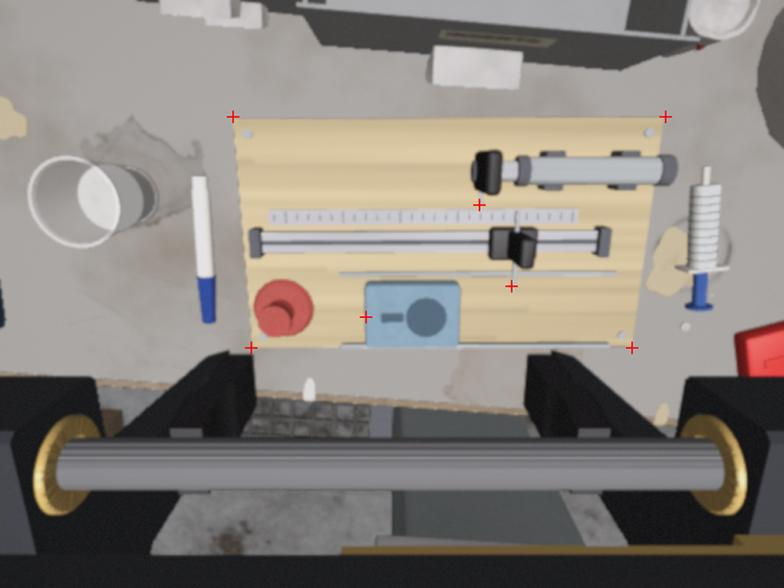

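Wrist view: the board corners, mould end (366,317) and needle (about 514,280) lie on the reprojected marks to about 2 px. Next I grasp the fin and slide it.

```bash
python3 - <<'E'
from h import *
np.set_printoptions(precision=4,suppress=True)
pose=np.array([.5084,.1209,.0776]); q=toolq(pose[2]-np.pi/2)
w=lambda b:b2w([b],pose)[0]
command_gripper(.05,10)
goto(w([0,-.0555,.14]),q)
print(move_straight(w([0,-.0555,.0545]),q,.1,f_stop=8))
command_gripper(0.0,10); s=sense(); print(s['width'],w2b(s['ee_pos'],pose),s['force'],s['clock'])
print(move_straight(w([0,.0702,.0545]),q,.08,f_stop=20)); dwell(.3)
s=sense(); print(s['width'],w2b(s['ee_pos'],pose),s['force'],s['clock'])
np.save('w2.npy',np.r_[s['ee_pos'],s['tool_rot']])
im=camera('wrist'); cv2.imwrite('pics/w2.png',im[:,:,::-1])
im=camera('top'); cv2.imwrite('pics/t2.png',im[:,:,::-1])
E
```

```text
False
0.012260415067445485 [ 0.0001 -0.0554  0.0546] [-0.3672  0.3768  2.0235] 7.35
False
0.011818754488427726 [-0.0003  0.0717  0.0546] [ 0.1177 -0.4842  5.3786] 9.375
```

View pics/w2.png

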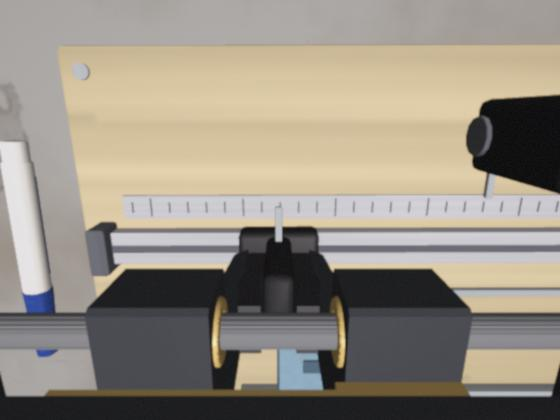

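The fin sits between the fingers (279,270) and the cursor has travelled. I'll release it, rise and measure needle against mould end in one close picture.

```bash
python3 - <<'E'
from h import *
np.set_printoptions(precision=4,suppress=True)
pose=np.array([.5084,.1209,.0776]); q=toolq(pose[2]-np.pi/2)
w=lambda b:b2w([b],pose)[0]
command_gripper(.05)
s=sense(); p=w2b(s['ee_pos'],pose); print(p)
move_straight(w([0,p[1],.13]),q,.12)
goto(w([-.11,.07,.2]),q); dwell(.3)
s=sense(); im=camera('wrist'); np.save('w3.npy',np.r_[s['ee_pos'],s['tool_rot']]); cv2.imwrite('pics/w3.png',im[:,:,::-1]); print(s['clock'],w2b(s['ee_pos'],pose))
im=camera('top'); cv2.imwrite('pics/t3.png',cv2.resize(im[140:280,110:320,::-1],None,fx=3.8,fy=3.8,interpolation=cv2.INTER_CUBIC))
E
```

```text
[-0.      0.0702  0.0545]
11.8417 [-0.1094  0.0699  0.1994]
```

View pics/w3.png

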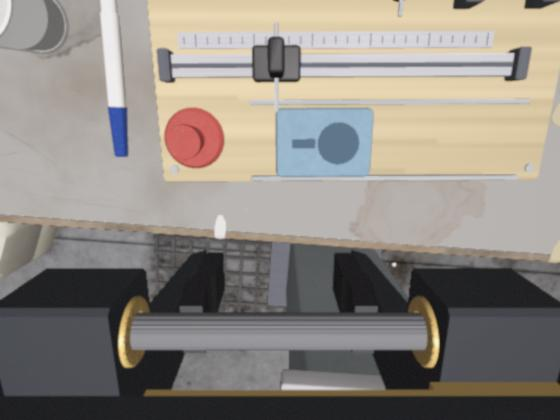

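View pics/t3.png

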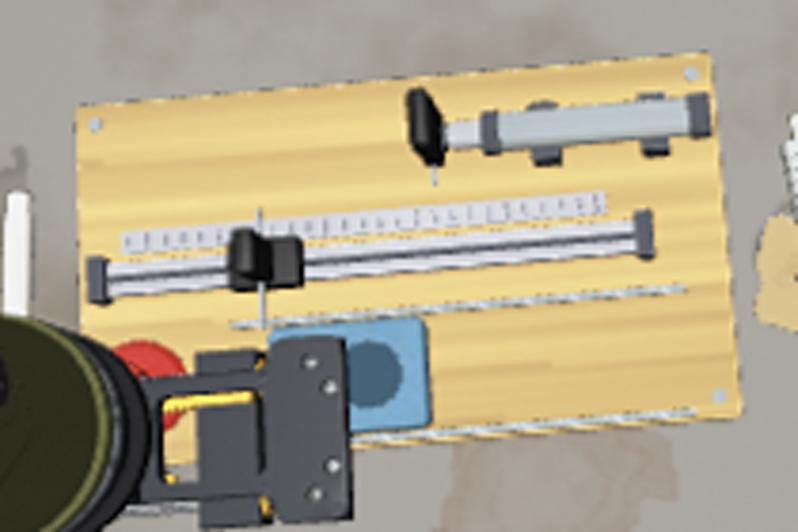

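```bash
python3 - <<'E'
import cv2
a=cv2.imread("pics/w3.png")[15:190,225:385]; cv2.imwrite("pics/w3c.png",cv2.resize(a,None,fx=3.4*1,fy=3.4,interpolation=cv2.INTER_CUBIC))
E
```

```text
(no output)
```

View pics/w3c.png

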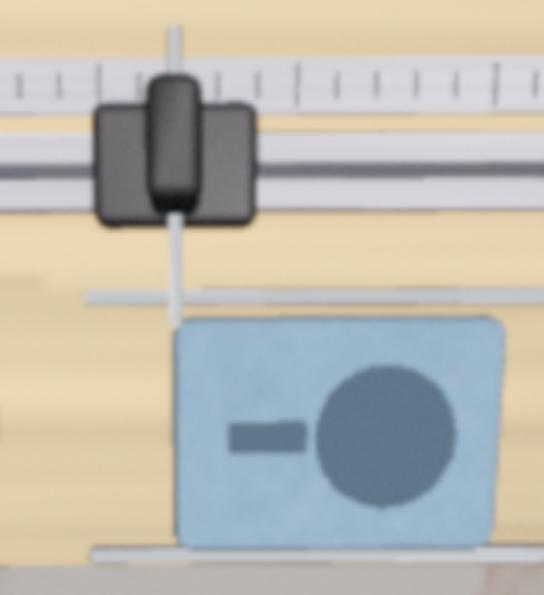

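```bash
python3 - <<'E'
import cv2,numpy as np
from h import *
np.set_printoptions(precision=4,suppress=True)
im=cv2.imread('pics/w3.png').astype(int)
print(im[88:106:3,268:286].sum(2)); print((im[:,:,0]-im[:,:,2])[112:172:10,270:286])
print((im[:,:,0]-im[:,:,2])[112:172:10,364:380]); print(im[26:34:2,268:286].sum(2))
E
```

```text
[[630 630 629 630 628 630 627 617 609 597 600 620 629 626 627 626 627 627]
 [626 627 630 629 629 627 629 619 610 600 599 620 627 627 626 627 628 626]
 [624 624 625 625 624 627 636 637 618 599 598 617 625 624 624 624 624 624]
 [617 618 617 616 618 618 631 636 616 601 593 607 614 614 615 615 616 617]
 [616 616 618 618 617 620 629 635 618 597 591 612 622 619 620 613 603 597]
 [580 579 580 577 576 582 604 628 617 600 582 575 574 575 575 577 573 572]]
[[-54 -54 -54 -53 -51 -41  -7  32  46  47  48  47  48  47  46  46]
 [-55 -54 -54 -53 -49 -32  15  42  45  46  47  48  47  47  47  47]
 [-55 -54 -54 -54 -50 -35  13  43  48  47  48  47  47  47  47  48]
 [-53 -53 -54 -53 -50 -30  18  43  45  46  45  48  47  48  47  48]
 [-54 -54 -53 -54 -52 -42   6  44  46  48  48  47  48  48  48  48]
 [-54 -53 -54 -54 -53 -43   4  43  47  48  48  49  48  47  47  47]]
[[ 48  49  48  48  48  47  46  43  28 -11 -45 -54 -54 -55 -54 -54]
 [ 48  48  49  49  48  48  47  45  25 -22 -50 -54 -54 -54 -54 -54]
 [ 46  46  44  46  47  48  46  31 -14 -47 -53 -54 -54 -54 -54 -54]
 [ 47  47  48  49  49  49  43  13 -32 -52 -53 -53 -53 -53 -52 -54]
 [ 49  48  49  48  49  45  25 -24 -50 -53 -53 -54 -53 -53 -53 -53]
 [ 47  47  49  48  47  34 -10 -45 -53 -53 -54 -53 -54 -53 -54 -53]]
[[600 600 600 601 595 577 565 593 595 573 559 586 599 600 600 600 598 598]
 [600 601 602 600 595 574 563 590 596 578 562 587 597 601 600 600 600 601]
 [603 605 605 603 600 579 562 591 595 578 562 589 602 603 602 600 602 604]
 [626 627 627 627 622 599 573 593 598 583 580 614 626 628 630 626 628 630]]
```

Needle centre column is about 276.2 and the mould's left edge about 276.2, so they agree within 1 px (under 1 mm). The cursor is free, the rod at rest and the mould unmoved. Now the rod.

```bash
python3 - <<'E'
from h import *
np.set_printoptions(precision=4,suppress=True)
pose=np.array([.5084,.1209,.0776]); q=toolq(pose[2]-np.pi/2)
w=lambda b:b2w([b],pose)[0]
t=np.load('w3.npy'); K,W=cal('wrist',{'ee_pos':t[:3],'tool_rot':t[3:]})
print('needle',w2b(back((276.3,108),.045,K,W),pose),'mould',w2b(back((276.2,140),.04,K,W),pose))
goto(w([.06,-.0245,.16]),q)
print(move_straight(w([.06,-.0245,.0585]),q,.1,f_stop=8))
command_gripper(0.0,30); s=sense(); print(s['width'],w2b(s['ee_pos'],pose),s['force'],s['clock'])
im=camera('wrist'); cv2.imwrite('pics/w4.png',im[:,:,::-1])
E
```

```text
needle [-0.0355  0.0713  0.045 ] mould [-0.0619  0.0714  0.04  ]
False
0.011813576567584779 [ 0.06   -0.024   0.0586] [0.4619 1.9782 0.6536] 14.575
```

View pics/w4.png

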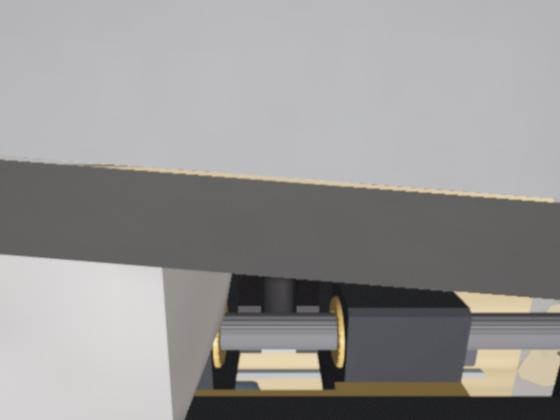

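The paddle is gripped (width 11.8 mm). But the cabinet's drawer fronts and a white handle are close to the wrist camera on the far side, so I'll check clearance before pulling.

```bash
python3 - <<'E'
import cv2
from cell import *
a=camera('top')[:,:,::-1]; cv2.imwrite("pics/t4.png",cv2.resize(a[60:260,60:310],None,fx=3,fy=3,interpolation=cv2.INTER_CUBIC))
a=camera('scene')[:,:,::-1]; cv2.imwrite("pics/s4.png",cv2.resize(a[80:370,20:330],None,fx=2,fy=2,interpolation=cv2.INTER_CUBIC))
a=cv2.imread('pics/top0.png');cv2.imwrite("pics/t0c.png",cv2.resize(a[60:260,60:310],None,fx=3,fy=3,interpolation=cv2.INTER_CUBIC))
E
```

```text
(no output)
```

View pics/t4.png

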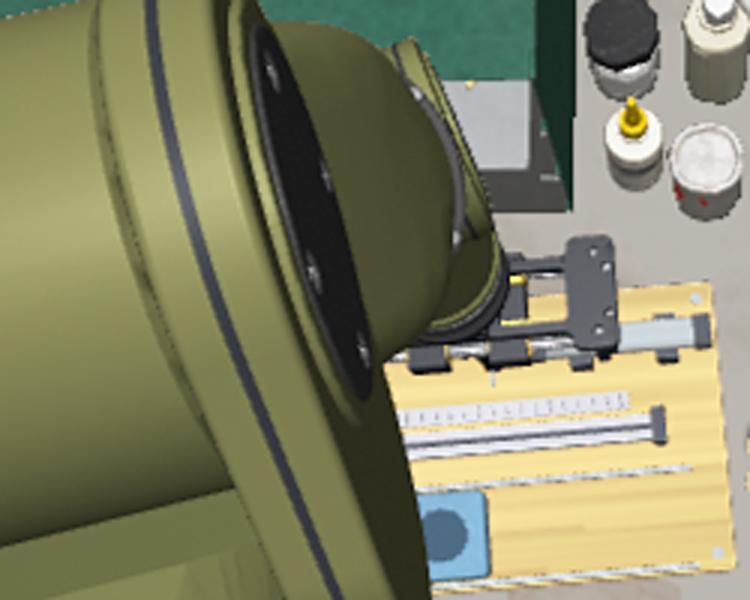

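View pics/s4.png

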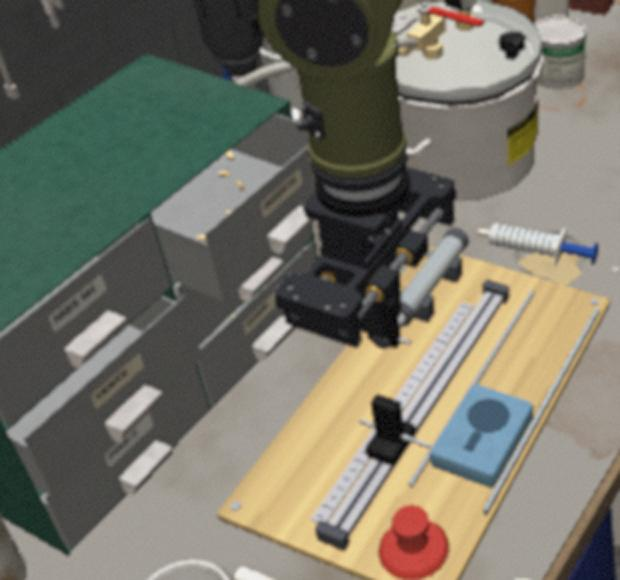

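View pics/t0c.png

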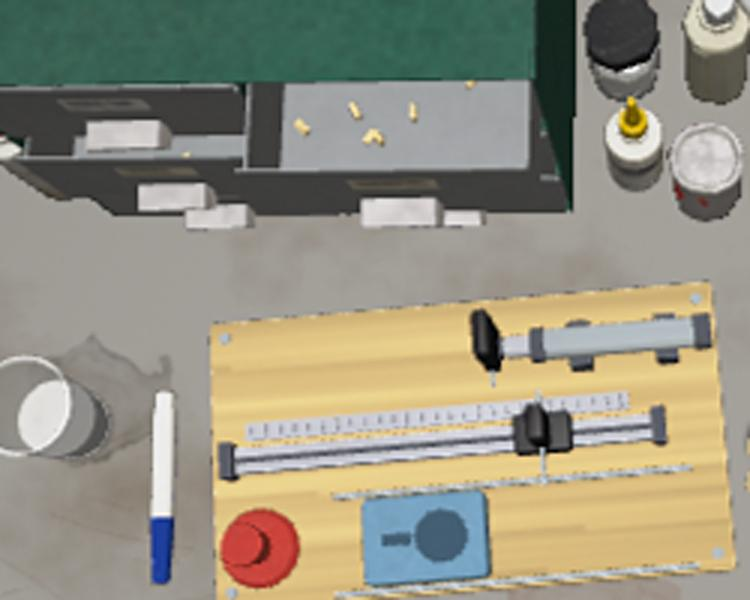

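```bash
python3 - <<'E'
from h import *
np.set_printoptions(precision=3,suppress=True)
pose=np.array([.5084,.1209,.0776])
Kt,Wt=cal('top');Ks,Ws=cal('scene')
for a,b in (((180.7,134),(155,205)),((206.7,134),(174,192)),((140,122),(None))) if 0 else (((180.7,134),(155,205)),((206.7,134),(174,192)),((138,117),(110.5/1,268)) ):
    X=cv2.triangulatePoints(Kt@Wt[:3],Ks@Ws[:3],np.array(a,float),np.array(b,float)); X=(X[:3]/X[3]).ravel()
    print(X,w2b(X,pose), proj(X,Kt,Wt)-a, proj(X,Ks,Ws)-b)
print(b2w([[.06,.071,.05],[.0975,.071,.13],[.0975,-.02,.13]],pose)); s=sense(); print(s['ee_pos'],s['force'],s['q'])
E
```

```text
[0.621 0.161 0.171] [0.115 0.031 0.171] [[-0.589 -1.244]] [[0.965 0.323]]
[0.621 0.114 0.164] [ 0.112 -0.015  0.164] [[-0.107 -0.231]] [[0.174 0.056]]
[0.663 0.258 0.099] [0.165 0.125 0.099] [[3.23  7.232]] [[-6.139 -2.497]]
[[0.563 0.196 0.05 ]
 [0.6   0.199 0.13 ]
 [0.607 0.109 0.13 ]]
[0.57  0.102 0.059] [-0.048  2.312  1.393] [-0.209  0.892 -0.08   1.833  0.151  0.422 -1.891]
```

The handle front is at world x about 0.621 and the gripper body edge at most 0.607, and that gap widens during the pull. I'll pull in guarded steps.

```bash
python3 - <<'E'
from h import *
np.set_printoptions(precision=4,suppress=True)
pose=np.array([.5084,.1209,.0776]); q=toolq(pose[2]-np.pi/2)
w=lambda b:b2w([b],pose)[0]
for y in (.01,.045,.0715):
    st=move_straight(w([.06,y,.0585]),q,.06,f_stop=15); s=sense()
    print(st,s['width'],w2b(s['ee_pos'],pose),s['force'],s['clock'])
    if st: break
dwell(.5); s=sense(); print(w2b(s['ee_pos'],pose),s['force'])
im=camera('wrist'); cv2.imwrite('pics/w5.png',im[:,:,::-1])
a=camera('top')[:,:,::-1]; cv2.imwrite("pics/t5.png",cv2.resize(a[140:280,110:320],None,fx=3.8,fy=3.8,interpolation=cv2.INTER_CUBIC))
a=camera('scene')[:,:,::-1]; cv2.imwrite('pics/s5.png',a); cv2.imwrite("pics/s5c.png",cv2.resize(a[220:360,130:310],None,fx=4,fy=4,interpolation=cv2.INTER_CUBIC))
E
```

```text
False 0.011754549191136636 [0.0599 0.0098 0.0586] [ 0.3679 -3.9823  3.9172] 15.45
False 0.011980460857491536 [0.0598 0.0436 0.0585] [ 0.7687 -6.3128  4.1973] 16.1833
False 0.011764915914224936 [0.0597 0.0694 0.0585] [-0.1323 -7.0503  5.5654] 16.775
[0.0597 0.0691 0.0586] [ 0.5053 -8.3724  4.7649]
```

View pics/s5c.png

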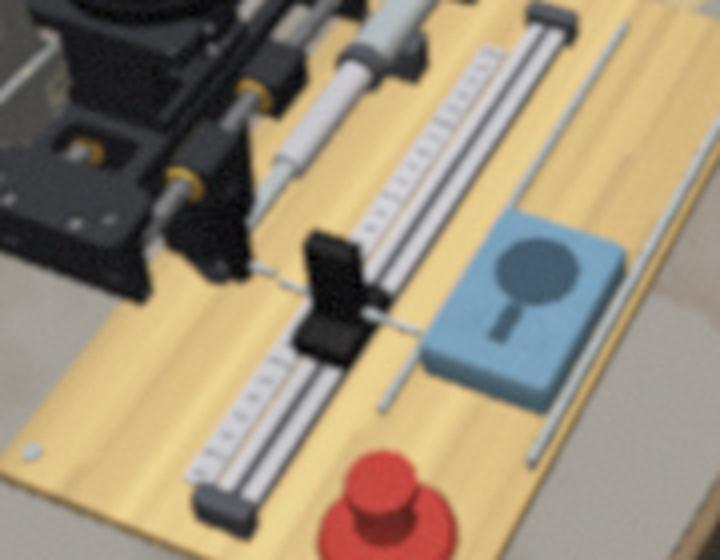

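View pics/w5.png

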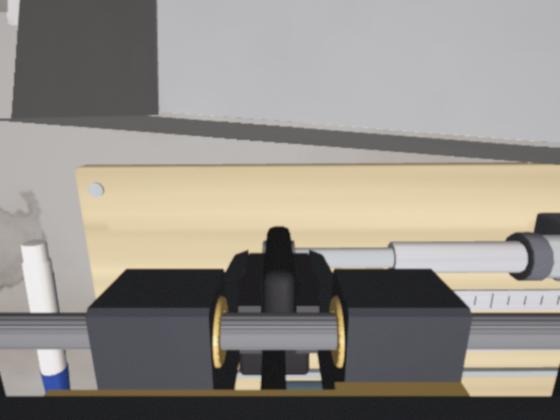

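View pics/t5.png

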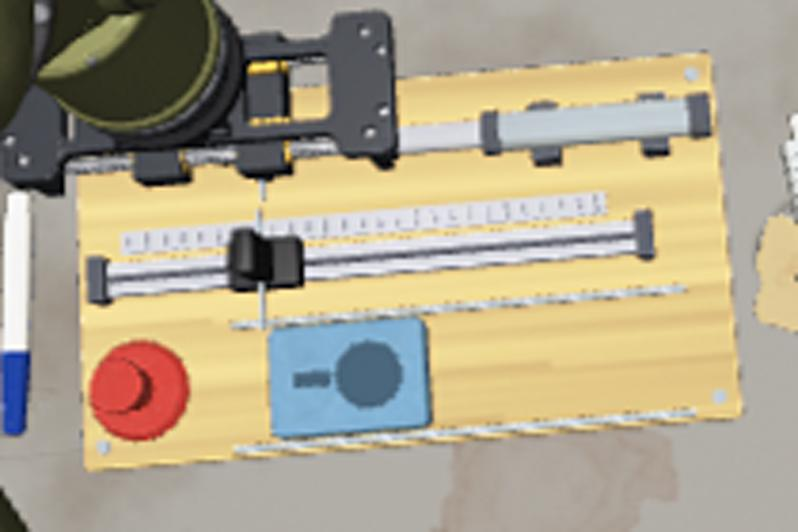

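All clear. Top view shows the pointer (263,188) about 2 mm right of the needle line (about 259.5 there), and the arm's own pose (0.0691 against 0.0713) agrees. I'll compensate for the spring sag.

```bash
python3 - <<'E'
from h import *
np.set_printoptions(precision=4,suppress=True)
pose=np.array([.5084,.1209,.0776]); q=toolq(pose[2]-np.pi/2)
w=lambda b:b2w([b],pose)[0]
print(move_straight(w([.06,.0738,.0585]),q,.02,f_stop=15))
dwell(.8); s=sense(); print(w2b(s['ee_pos'],pose),s['force'],s['width'],s['clock'])
a=camera('top')[:,:,::-1]; cv2.imwrite('pics/t6f.png',a); cv2.imwrite("pics/t6.png",cv2.resize(a[175:255,150:240],None,fx=7,fy=7,interpolation=cv2.INTER_CUBIC))
a=camera('scene')[:,:,::-1]; cv2.imwrite("pics/s6c.png",cv2.resize(a[250:340,170:280],None,fx=6,fy=6,interpolation=cv2.INTER_CUBIC))
E
```

```text
False
[0.0597 0.0713 0.0586] [-0.3133 -6.8242  4.9039] 0.011633098696156485 18.4917
```

View pics/t6.png

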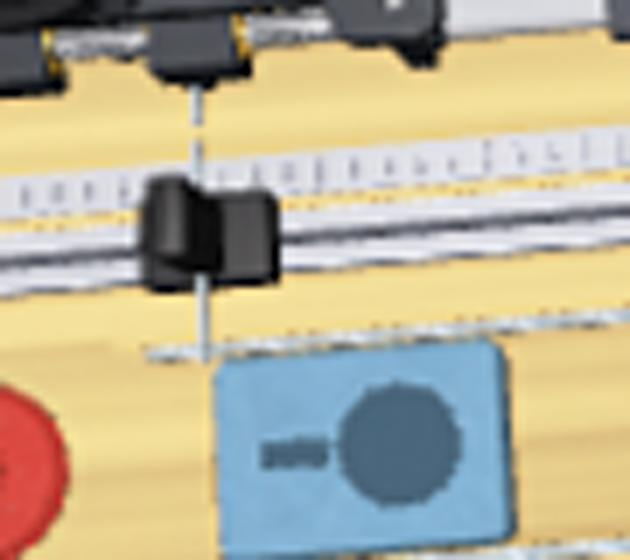

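View pics/s6c.png

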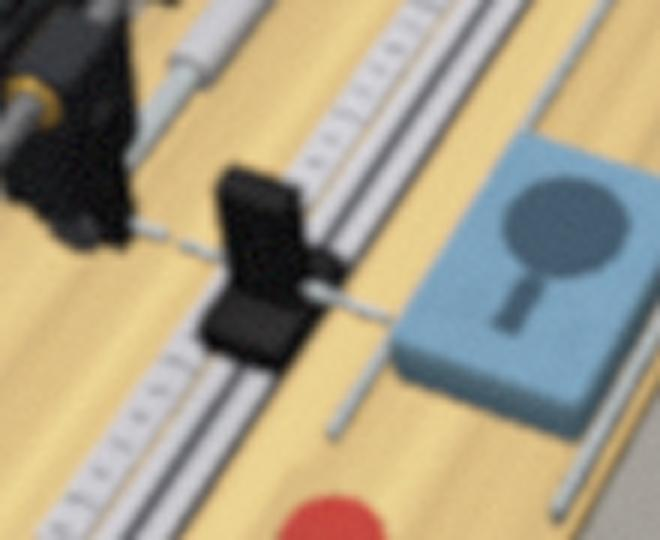

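The pointer (197,105) and needle (197–205,150–355) are collinear in the top view, and the scene view agrees. In the top view the needle sits at most about 1.6 mm left of the mould end, against about 0 mm in the wrist view. Both are inside the tolerance, so I hand in.

```bash
python3 - <<'E'
from cell import *
s=sense(); print(s['force'],abs(s['dq']).max(),s['width'],s['clock']); hand_in()
E
```

```text
[-0.18314163 -6.91151983  5.35826199] 0.001325180911186185 0.011639535873910829 18.5917
the job is handed in; nothing more can be done
```

The cursor is set at the blue mould's left end face and released. The rod is pulled out to it and held against its spring, ready for you to lock. I handed the job in at 18.6 s; it reports no verdict.

- **Cursor against mould:** the close wrist picture, taken after I let go, showed the needle level with the end face to within 1 mm. The coarser top view disagreed slightly, with the needle about 1.6 mm to the left. Both are inside the 5 mm limit.
- **Rod against cursor:** the first pull stopped about 2 mm short because of spring sag, so I moved it on. The pointer now lies in line with the needle in both the top and scene views, and the gripper's measured position matches the needle's (both 71.3 mm along the bench).
- **Holding:** the gripper has the paddle with its grip set to 30 N. The wrist reads a spring load of about 7 N, the arm is still, and the fingers are off the cursor.
- **Mould:** it looks unmoved in the pictures before and after.
- **Clearance:** the drawer handle behind the rod was about 14 mm from the gripper body by my estimate. No pull step tripped the 15 N force stop.

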